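# Touch off the key half of a printing block and rejoin its other half

## Robot

A 7-joint arm with a two-finger parallel gripper is mounted at the origin on the work surface; the furniture and walls round the work are solid. World frame = base frame: x ahead of the robot, y to its left, z up, the work surface at z = 0. Lengths are in mm, angles in degrees, forces in N, time in s.
With the tool pointing down it reaches from about 425 to 875 mm from the base axis. Payload 9.9 kg.
Tool frame: the origin (TCP) lies at the very end of the fingers, on their centre line; the grasp point (between the pads) lies 19 mm behind it; z points along the fingers, y is the line along which they close (so a half turn about z gives the same grasp; the last joint's range is limited). The gripper opens to 85 mm and grips with 20 to 120 N. Pads are 22 mm wide; open, the fingers measure 114 mm over their backs; the gripper's body (76 mm by 85 mm) begins 54 mm behind the grasp point. The pads swing forward as they close: fully open they stand 13 mm farther back than shut.
Start: joints at [-68.056, 32.985, 1.427, 82.34, -0.859, 64.687, -3.237], TCP at [303.764, 602.79, 231.289] pointing down, gripper open.
Joint ranges: [-157.87, 157.87], [-19.46, 123.44], [-87.15, 90], [11.01, 140.99], [-62.26, 242.26], [9.8, 113.94], [-161.44, 161.44]. Speed limits (degrees/s): [127.2, 127.2, 172.46, 172.46, 180, 180, 180].

## Interface

Orientations are given as a 3x3 rotation matrix whose columns are the frame's x, y, z axes.
In Python, from bench import robot gives the robot as it stands.
- The arm moves only by the tool send_rows, never from a script. Its argument "steps" is text: rows parted by semicolons, each of 7 numbers parted by spaces: the finger opening in mm, from 0 to 85.4, then the shift along the tool's x, y, z in mm, then the turn, a rotation vector about the tool's x, y, z in degrees. In form: jaw dx dy dz rx ry rz; .... A call has 1 to 8 rows; each row is the pose to reach, as a shift and turn from the pose commanded when the call began, along the tool's axes at that moment; what a row does not reach only later rows make up. A row lasts 1/12 s, in which the tool goes at most 41.7 mm and 7.16 degrees, less where a joint would pass 70% of its speed; a pose out of reach is approached as far as the arm can. A call with a gripper value outside its range is refused whole. The fingers move at their own pace and stop on an object; "squeeze" is the grip in N (left out, the last holds). Time passes only in rows, so rows that repeat a pose let the fingers close. It gives the time, the measured TCP pose, the force, the opening and the grip force at its end, in the units of the state.
- robot.get_obs(): the state, without advancing time (a new reading comes with each control period).
- robot.grab_frame(name): name is "side" or "top"; returns the picture (400x640x3 uint8, blue, green, red); there is no depth.
- robot.camera_info(name): a dict with "intrinsics" (3x3 intrinsics, pixels), "dist_coeffs" ([k1, k2, p1, p2, k3] as OpenCV has them; the pictures are not rectified), "world_to_cam" (4x4, takes a point from world to camera coordinates). Camera axes: x right, y down, z forward; pixel columns grow to the right and rows downward; lengths in mm; the calibration is good to about 2 mm. A picture is of the moment at which its call begins. camera_info takes no time and is no camera call.
- robot.sign_off(): hands the job in; it is judged then, once.
The state is a dict: "t": time; "q": joint angles; "dq": joint speeds; "tau": joint torques, N m; "ee_pos": TCP position; "tool_rot": TCP orientation; "force": force on the tool from outside, world axes, zero at the start; "ft_torque": the same for the moment, N m; "grip_width": finger opening in mm; "grip_force": force on a finger pad.
Only numpy, scipy, OpenCV 4.12 (cv2) and the standard library are available. Lean on these libraries where they do the work, as an engineer would, in place of code of your own. Each camera call takes 0.05 s, during which the arm holds its last target. There are 200 camera calls.

## Task

Touch off the half printing block lying on the register bed: slide in the near, far and side plunger stops until each nose just meets the block, without shifting the block, so that it is held in register. Then, of the three loose half blocks, bring the one whose sawn edge mates with it, set it face up on the bed and close the joint fully so that the two halves make one block, with the three stops still touching. Leave the other two half blocks and everything else on the desk where they are.

Things in the scene. Friction and masses are not known exactly. Their poses are not given: they have to be found in the camera images.
- bed: register bed fixed on the desk: aluminium plate with black grippy rubber, top 12 mm above the desk. Origin at desk height; x points to its rail (at the right seen from the robot), z up. In mm: plate x -107 to 103, y -71 to 84; dark rail x 83 to 101, y -64 to 56 guides near and far stops; dark bracket x 5 to 35, y 58 to 76 guides the side stop; both 38 above the desk
- stop_near (a joint): near plunger stop: how far it is slid in, m, 0 (drawn back) to 0.045. It moves along the bed's -x, on the bed's line y = -24 mm. About 1.5 N slides it; it stays where it is left
- stop_near_nose (a point): foremost point of the 10 mm round steel nose of the near stop, 24 mm above the desk; its -x axis points the way the stop slides in, its z is up
- stop_near_post (a point): upright knurled post at the outer end of the near stop, 78 mm behind the nose, by which it is pushed from behind or pinched: 15 mm diameter, from 15 to 62 mm above the desk. Point: on its axis, 52 mm above the desk; its -x axis points the way the stop slides in
- stop_far (a joint): far plunger stop: how far it is slid in, m, 0 (drawn back) to 0.045. It moves along the bed's -x, on the bed's line y = +16 mm. About 1.5 N slides it; it stays where it is left
- stop_far_nose (a point): foremost point of the 10 mm round steel nose of the far stop, 24 mm above the desk; its -x axis points the way the stop slides in, its z is up
- stop_far_post (a point): upright knurled post at the outer end of the far stop, 78 mm behind the nose, by which it is pushed from behind or pinched: 15 mm diameter, from 15 to 62 mm above the desk. Point: on its axis, 52 mm above the desk; its -x axis points the way the stop slides in
- stop_side (a joint): side plunger stop: how far it is slid in, m, 0 (drawn back) to 0.045. It moves along the bed's -y, on the bed's line x = +20 mm. About 1.5 N slides it; it stays where it is left
- stop_side_nose (a point): foremost point of the 10 mm round steel nose of the side stop, 24 mm above the desk; its -x axis points the way the stop slides in, its z is up
- stop_side_post (a point): upright knurled post at the outer end of the side stop, 78 mm behind the nose, by which it is pushed from behind or pinched: 15 mm diameter, from 15 to 62 mm above the desk. Point: on its axis, 52 mm above the desk; its -x axis points the way the stop slides in
- key_centre (a point): key half block lying loose face up on the bed's rubber, 75 (x) x 60 (y) x 23 mm, about 1 kg, slides at 7 N or more. Point: its centre, half-way up. Plain back at x = +37.5 faces the rail; flat side y = +30 faces the side stop. Sawn edge at x = -37.5 has a socket to x = -25.5 centred at y = -10 and a nub to x = -45.5 centred at y = +17 (mm), eased 0.8 mm each side for the half that mates
- half_p_centre (a point): loose half block, 60 wide (y) x 23 high, about 0.55 kg, steel base, carved pale wood face up. Point: centre of its 60 x 60 body, half-way up. Flat sides at y = -30 and +30, plain back at x = -30. Sawn edge at x = +30 (mm) has a tongue to x = +42 (24 wide at root, 12 at tip) centred at y = 10, and a notch to x = +22 (14 wide at mouth, 6 at bottom) centred at y = -17
- half_q_centre (a point): loose half block, 60 wide (y) x 23 high, about 0.55 kg, steel base, carved pale wood face up. Point: centre of its 60 x 60 body, half-way up. Flat sides at y = -30 and +30, plain back at x = -30. Sawn edge at x = +30 (mm) has a tongue to x = +42 (24 wide at root, 12 at tip) centred at y = -10, and a notch to x = +22 (14 wide at mouth, 6 at bottom) centred at y = 17
- half_r_centre (a point): loose half block, 60 wide (y) x 23 high, about 0.55 kg, steel base, carved pale wood face up. Point: centre of its 60 x 60 body, half-way up. Flat sides at y = -30 and +30, plain back at x = -30. Sawn edge at x = +30 (mm) has a tongue to x = +42 (24 wide at root, 12 at tip) centred at y = -10, and a second tongue to x = +38 (14 wide at root, 6 at tip) centred at y = 17
- mug: blue and white mug, 78 mm across, 92 mm high, handle at the side; origin at the centre of its underside
- glue: glue stick standing upright, 24 mm across, 86 mm high; origin at the centre of its underside
- brush: wooden drafting brush lying down, 31 x 202 x 26 mm, long along its y; origin at the centre of its underside
- marker: black marker pen lying down, 18 x 125 x 19 mm, long along its y; origin at the centre of its underside
- eraser: small white eraser stub 19 x 32 x 12 mm, long along its y; origin at the centre of its underside
- rule: wooden rule lying flat, 30 x 165 x 7 mm, long along its y; origin at the centre of its underside
Mind the look-alikes: they are no part of the job. What is shaped like the part that bears key_centre but red is not meant. Leave any yellow look-alike of the part that bears half_q_centre alone.

How it is judged (in metres and radians):
On the way, in this order (a step that is already met when the one before it is completed fails the run):
1. all three stop noses touch the key half (within 2 mm) and it has not shifted (x of each of stop_near_nose, stop_far_nose in the frame of key_centre below 0.0395 m and y of stop_side_nose in the frame of key_centre below 0.032 m and distance of key_centre from where it was at the start of the episode below 0.005 m), for 0.2 s.
2. the half that mates is joined to the key half (x of half_q_centre in the frame of key_centre between -0.0695 and -0.0655 m and y of half_q_centre in the frame of key_centre between -0.002 and 0.002 m and z of half_q_centre in the frame of key_centre between -0.002 and 0.002 m and angle between the x axis of half_q_centre and the x axis of key_centre, either way round below 0.035 rad), for 0.2 s.
At the end, for the whole second after the job is handed in: The key half is within 5 mm of where it lay, all three noses are within 2 mm of it, the mating half lies flat against it with the joint closed within 2 mm, level and in line within 2 mm and 2 degrees, and the other two halves are within 20 mm of where they lay (all of step 1 and all of step 2 and angle between each of half_q_centre, key_centre's own z axis and vertical below 0.04 rad and distance of each of half_p_centre, half_r_centre from where it was at the start of the episode below 0.02 m); the robot touches nothing.
It fails at once if a bystander is knocked away (moved more than 30 mm) (distance of any of mug, glue, brush, marker, eraser, rule from where it was at the start of the episode above 0.03 m).
It also fails if it takes over 67 s, if anything falls off the work surface, if the arm or the gripper's body presses on something with over 40 N, if the wrist force passes 120 N, or if a joint passes its speed limit or range.

## Working session

There is one attempt and no reset: what is moved stays moved. The work goes in short steps, Python scripts to look and compute and a tool call to move; the robot and the scene stay as the last step left them, time stands still between calls to the robot, and variables do not carry over. Pictures are saved under pics/ and viewed, at most 10 in all, crops included, and the job is handed in when it is done.

Besides the shell and the picture viewer there is one more tool, called after "Call:" as name(argument=value, ...) on one line, values as JSON. send_rows: Moves the arm, as the interface text tells. Its arguments: {"type":"object","properties":{"steps":{"type":"string"},"squeeze":{"type":"number"}},"required":["steps"]}

```bash
mkdir -p pics; ls; python3 - <<'E'
from bench import robot
import cv2,numpy as np
for n in("top","side"):
    f=robot.grab_frame(n); cv2.imwrite(f"pics/{n}0.png",f)
    c=robot.camera_info(n); print(n,np.round(c["intrinsics"],1).tolist(),c["dist_coeffs"]); print(np.round(c["world_to_cam"],3))
o=robot.get_obs(); print(o["t"],o["ee_pos"],np.round(o["tool_rot"],3))
E
```

```text
pics
top [[486.3, 0.0, 326.0], [0.0, 486.3, 200.2], [0.0, 0.0, 1.0]] [-0.07652644  0.          0.          0.          0.        ]
[[ 1.900000e-02 -1.000000e+00 -9.000000e-03  1.910500e+02]
 [-9.980000e-01 -1.800000e-02 -6.300000e-02  5.476100e+02]
 [ 6.300000e-02  1.000000e-02 -9.980000e-01  1.682208e+03]
 [ 0.000000e+00  0.000000e+00  0.000000e+00  1.000000e+00]]
side [[405.9, 0.0, 317.2], [0.0, 405.9, 197.7], [0.0, 0.0, 1.0]] [0.0130694 0.        0.        0.        0.       ]
[[-9.740000e-01 -2.270000e-01 -1.600000e-02  5.948530e+02]
 [-1.390000e-01  6.490000e-01 -7.480000e-01 -1.684200e+01]
 [ 1.800000e-01 -7.260000e-01 -6.630000e-01  1.573004e+03]
 [ 0.000000e+00  0.000000e+00  0.000000e+00  1.000000e+00]]
0.1 [303.5648038  602.41118542 230.52720473] [[-0.893  0.45  -0.001]
 [ 0.45   0.893 -0.001]
 [-0.    -0.002 -1.   ]]
```

View pics/top0.png

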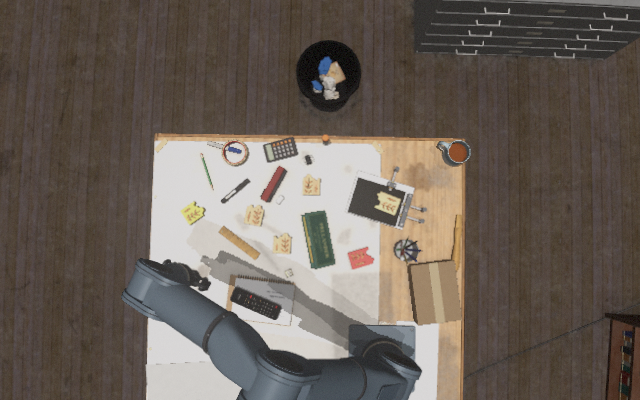

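View pics/side0.png

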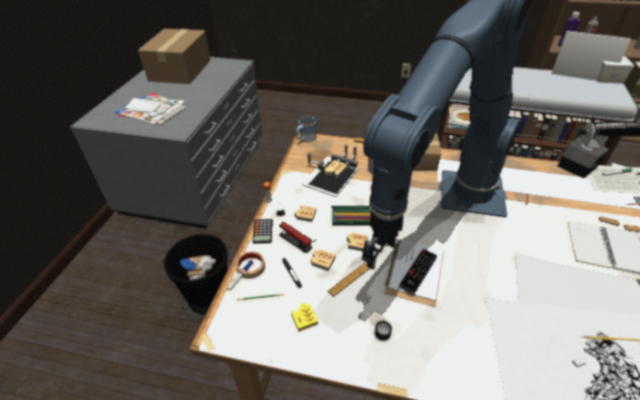

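Top view: the bed is near (381,200) with the key half on it at (388,203). The loose wooden halves are at (312,186), (255,215) and (283,243). Look-alikes are the yellow one at (193,212) and the red one at (360,258). The side view shows the same items. Next, one close crop of the candidates and the bed.

```bash
cat > h.py <<'E'
from bench import robot
import cv2,numpy as np
def ci(n):
    c=robot.camera_info(n); return np.array(c["intrinsics"],float),np.array(c["dist_coeffs"],float),np.array(c["world_to_cam"],float)
def ray(n,uv,z):
    K,d,T=ci(n); p=cv2.undistortPoints(np.array(uv,float).reshape(-1,1,2),K,d).reshape(-1,2)
    R=T[:3,:3];t=T[:3,3];c=-R.T@t
    D=np.c_[p,np.ones(len(p))]@R
    return c+D*((z-c[2])/D[:,2])[:,None]
def proj(n,P):
    K,d,T=ci(n); return cv2.projectPoints(np.array(P,float).reshape(-1,1,3),cv2.Rodrigues(T[:3,:3])[0],T[:3,3],K,d)[0].reshape(-1,2)
def crop(n,f,cx,cy,w,h,s): 
    return cv2.resize(f[int(cy-h/2):int(cy-h/2)+h,int(cx-w/2):int(cx-w/2)+w],None,fx=s,fy=s,interpolation=cv2.INTER_CUBIC)
E
python3 - <<'E'
from h import *
f=np.mean([robot.grab_frame("top").astype(float) for _ in range(4)],0).astype(np.uint8)
cv2.imwrite("pics/topavg.png",f)
bed=crop("t",f,389,200,90,75,6)  #540x450
a=[crop("t",f,x,y,32,32,6) for x,y in((312,186),(255,215),(283,243))]
im=np.zeros((576,740,3),np.uint8); im[:450,:540]=bed
for i,k in enumerate(a): im[i*192:i*192+192,545:737]=k
cv2.imwrite("pics/c1.png",im)
E
```

```text
(no output)
```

View pics/c1.png

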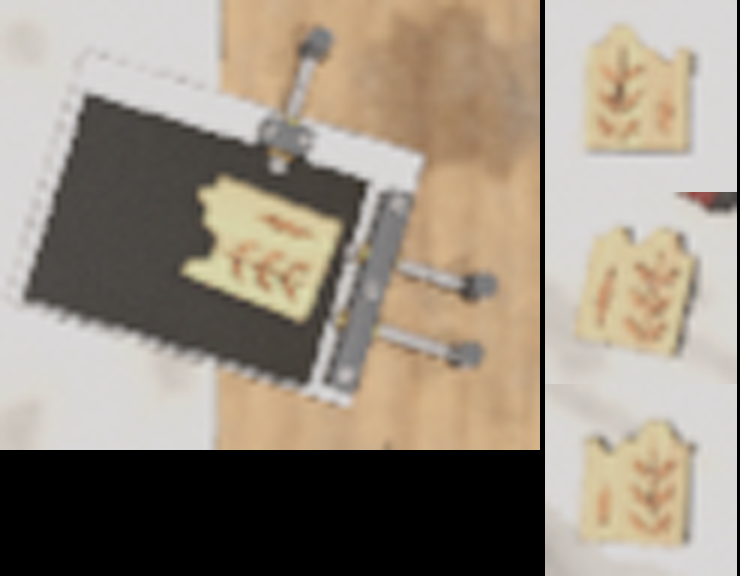

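Crop: p at (312,186) has its tongue on the left and notch on the right. r at (255,215) has two tongues. q at (283,243) has its tongue on the right and a notch on the left at the sawn edge (up in the image), which matches the description, so I choose (283,243). The yellow (193,212) and red (360,258) pieces are excluded. The three stop posts are at about crop (468,354), (484,286) and (317,41).

```bash
cat >> h.py <<'E'
def wood(f,z,c,r=16):
    x0,y0=int(c[0]-r),int(c[1]-r); s=8
    g=cv2.resize(f[y0:y0+2*r,x0:x0+2*r],None,fx=s,fy=s,interpolation=cv2.INTER_CUBIC)
    h=cv2.cvtColor(g,cv2.COLOR_BGR2HSV)
    m=((h[...,1]>45)&(h[...,2]>120)).astype(np.uint8)
    m=cv2.morphologyEx(m,cv2.MORPH_OPEN,np.ones((7,7)))
    cs=max(cv2.findContours(m,cv2.RETR_EXTERNAL,cv2.CHAIN_APPROX_NONE)[0],key=cv2.contourArea)
    p=(cs.reshape(-1,2)+.5)/s-.5+[x0,y0]
    return ray("top",p,z)[:,:2]
def pose(P,ang,hw,xr,off):
    """P contour, ang rough x-axis deg; hw half y width; xr x-range for side lines; off centroid offset in body frame"""
    P=P.astype(np.float32).reshape(-1,1,2); m=cv2.moments(P); c=np.array([m["m10"],m["m01"]])/m["m00"]
    P=P.reshape(-1,2)
    for _ in range(4):
        a=np.radians(ang);R=np.array([[np.cos(a),-np.sin(a)],[np.sin(a),np.cos(a)]])
        b=(P-c)@R+off; k=[];e=[]
        for s in(1,-1):
            q=b[(s*b[:,1]>hw-8)&(b[:,0]>xr[0])&(b[:,0]<xr[1])]; l=np.polyfit(q[:,0],q[:,1],1);k.append(l[0]);e.append(np.polyval(l,0))
        ang+=np.degrees(np.arctan(np.mean(k)))
    x=b[:,0][(abs(b[:,1])<15)]
    return c-R@off,ang,m["m00"],np.degrees(k),e,(x.min(),x.max())
KEYO=np.array([1.11,.81]);QO=np.array([1.475,-.94])
E
python3 - <<'E'
from h import *
f=cv2.imread("pics/topavg.png")
# bed from plate corners and posts (crop pixels /6)
u=np.array([[88,52],[424,157],[350,403],[15,303]]); px=(u+.5)/6-.5+[344,162]
W=ray("top",px,12)[:,:2]; B=np.array([[-107,84],[103,84],[103,-71],[-107,-71]],float)
Bc=B-B.mean(0);Wc=W-W.mean(0)
a=np.arctan2((Bc[:,0]*Wc[:,1]-Bc[:,1]*Wc[:,0]).sum(),(Bc*Wc).sum());R=np.array([[np.cos(a),-np.sin(a)],[np.sin(a),np.cos(a)]])
o=W.mean(0)-R@B.mean(0); print("bed",o,np.degrees(a)); print("res",(B@R.T+o-W).round(1).tolist())
up=np.array([[468,354],[484,286],[317,41]]);pp=(up+.5)/6-.5+[344,162]
Pw=ray("top",pp,62)[:,:2];print("posts w",Pw.round(1).tolist()," bed",((Pw-o)@R).round(1).tolist())
P=wood(f,35,(388,203)); k=pose(P,np.degrees(a),30,(-30,33),KEYO);print("key",k,"bed",(k[0]-o)@R, "area exp 4332")
P=wood(f,23,(283,243)); k=pose(P,0,30,(-26,22),QO);print("q",k,"exp 3736")
E
```

```text
bed [542.87946845  11.33204746] -105.90636270257546
res [[1.0, 1.4], [1.6, -2.6], [-2.7, -2.2], [0.1, 3.4]]
posts w [[477.6, -125.5], [516.4, -134.3], [654.5, -38.0]]  bed [[149.5, -25.3], [147.3, 14.4], [16.9, 120.8]]
key (array([537.1351018 , -10.82152218]), np.float64(-110.69854021782939), 4731.834071273452, array([-0.12658854,  0.12658855]), [np.float64(31.48257734000917), np.float64(-31.34800255520909)], (np.float64(-45.370606939119995), np.float64(39.857275430449896))) bed [22.87966466  0.54712071] area exp 4332
q (array([387.15523143, 352.26314207]), np.float64(-2.3982841321866295), 3637.8778338702396, array([-0.65569379,  0.65569379]), [np.float64(29.660393800057992), np.float64(-29.877423664528184)], (np.float64(-29.83183519793271), np.float64(40.682581999311175))) exp 3736
```

```bash
cat >> h.py <<'E'
def yaw(o=None):
    r=np.array((o or robot.get_obs())["tool_rot"]); return np.degrees(np.arctan2(r[1,1],r[0,1]))
def go(*ts,y=None):
    """world targets -> tool-axis deltas; y = wanted tool-y world angle"""
    o=robot.get_obs();r=np.array(o["tool_rot"]);p=np.array(o["ee_pos"])
    for t in ts: print("d",(r.T@(np.array(t,float)-p)).round(1))
    if y is not None: print("rz",round(-((y-yaw(o)+180)%360-180),2))
def st():
    o=robot.get_obs();print("t",round(o["t"],2),"p",np.round(o["ee_pos"],1),"yaw",round(yaw(o),2),"F",np.round(o["force"],1),"w",round(o["grip_width"],1),"q7",round(o["q"][6]))
E
python3 - <<'E'
from h import *
f=cv2.imread("pics/topavg.png")
x0,y0,s=360,180,8
g=cv2.resize(f[y0:y0+46,x0:x0+50],None,fx=s,fy=s,interpolation=cv2.INTER_CUBIC)
m=cv2.GaussianBlur(g,(0,0),3).mean(2)
h=cv2.cvtColor(g,cv2.COLOR_BGR2HSV)
for th in(105,125,140):
    k=((m>th)&(h[...,1]>50)).astype(np.uint8)
    k=cv2.morphologyEx(k,cv2.MORPH_OPEN,np.ones((25,25)))
    c=max(cv2.findContours(k,0,cv2.CHAIN_APPROX_NONE)[0],key=cv2.contourArea).reshape(-1,2)
    P=ray("top",(c+.5)/s-.5+[x0,y0],35)[:,:2]; r=pose(P,-107,30,(-30,33),KEYO);print(th,r)
a=np.radians(-105.9);R=np.array([[np.cos(a),-np.sin(a)],[np.sin(a),np.cos(a)]]);o=np.array([542.9,11.3])
t=o+R@[185,-24]; print(t)
go((440,250,230),(*t,150),y=-15.9)
E
```

```text
105 (array([536.9779319 , -11.15491587]), np.float64(-110.4839528557894), 4692.758891020494, array([-0.36968043,  0.36967966]), [np.float64(31.65893591989215), np.float64(-31.49869759817381)], (np.float64(-42.9510544552144), np.float64(39.498812152251396)))
125 (array([536.87442659, -11.33527608]), np.float64(-110.30073508982834), 4401.482215465425, array([-0.4657832 ,  0.46578316]), [np.float64(30.622026552256948), np.float64(-30.551533693072752)], (np.float64(-41.5864104664293), np.float64(38.36701650790857)))
140 (array([536.81507654, -11.48640229]), np.float64(-110.17312119792958), 4185.1028591779595, array([-0.51424999,  0.51423891]), [np.float64(29.822397991014235), np.float64(-29.88500233867701)], (np.float64(-40.753301368770806), np.float64(37.58169725483933)))
[ 469.13575311 -160.04712102]
d [-280.4 -253.6    1.1]
d [-491.  -606.6   81.4]
rz 79.15
```

Call:
send_rows(steps="0 -35 -32 0 0 0 7; 0 -70 -63 0 0 0 14; 0 -98 -89 0 0 0 21; 0 -126 -114 0 0 0 28; 0 -154 -140 0 0 0 35; 0 -182 -165 0 0 0 42; 0 -210 -190 0 0 0 49; 0 -238 -216 0 0 0 56")

```text
t: 0.97
ee_pos: [419.5, 301.2, 231.5]
tool_rot: [[-0.12, 0.993, 0.0], [0.993, 0.12, 0.001], [0.001, 0.0, -1.0]]
force: [1.0, 1.2, -0.7]
grip_width: -0.0
grip_force: 0.0
```

```bash
python3 - <<'E'
from h import *
st(); go((469,-160,200),y=-15.9)
E
```

```text
t 0.97 p [419.5 301.2 231.5] yaw 6.92 F [ 1.   1.2 -0.7] w -0.0 q7 -25
d [-463.8   -6.4   31.3]
rz 22.82
```

Call:
send_rows(steps="0 -40 4 0 0 0 6; 0 -80 8 0 0 0 12; 0 -120 10 0 0 0 18; 0 -160 10 0 0 0 22.8; 0 -200 8 0 0 0 22.8; 0 -240 6 0 0 0 22.8; 0 -280 4 0 0 0 22.8; 0 -320 0 0 0 0 22.8")

```text
t: 1.63
ee_pos: [459.6, -16.4, 231.6]
tool_rot: [[0.268, 0.964, 0.001], [0.964, -0.268, 0.0], [0.0, 0.001, -1.0]]
force: [1.2, 0.1, 0.9]
grip_width: -0.0
grip_force: 0.0
```

```bash
python3 - <<'E'
from h import *
st(); go((469,-160,150),(469,-160,38),y=-15.9)
E
```

```text
t 1.63 p [459.6 -16.4 231.6] yaw -15.52 F [1.2 0.1 0.9] w -0.0 q7 -7
d [-135.9   47.4   81.6]
d [-135.9   47.3  193.6]
rz 0.38
```

Call:
send_rows(steps="0 -36 12 15 0 0 0.4; 0 -72 24 30 0 0 0.4; 0 -106 37 45 0 0 0.4; 0 -136 47 60 0 0 0.4; 0 -136 47 95 0 0 0.4; 0 -136 47 130 0 0 0.4; 0 -136 47 160 0 0 0.4; 0 -136 47 160 0 0 0.4")

```text
t: 2.3
ee_pos: [465.7, -157.5, 67.1]
tool_rot: [[0.275, 0.961, -0.007], [0.961, -0.275, 0.002], [-0.0, -0.007, -1.0]]
force: [-0.4, 0.5, 0.1]
grip_width: 0.1
grip_force: 0.0
```

```bash
python3 - <<'E'
from h import *
st()
f=np.mean([robot.grab_frame("top").astype(float) for _ in range(2)],0).astype(np.uint8); cv2.imwrite("pics/t2.png",f)
a=crop("t",f,400,205,100,100,5)
g=robot.grab_frame("side"); b=crop("s",g,340,165,75,100,4); b=np.vstack([b,np.zeros((100,b.shape[1],3),np.uint8)])
cv2.imwrite("pics/c2.png",np.hstack([a,b]))
E
```

```text
t 2.3 p [ 465.7 -157.5   67.1] yaw -15.97 F [-0.4  0.5  0.1] w 0.1 q7 21
```

View pics/c2.png

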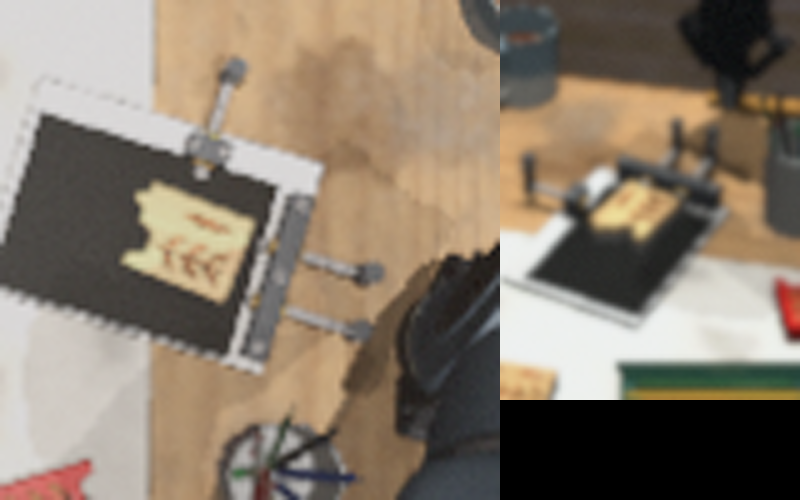

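Crop: the fingers are behind the near post, whose head is at crop (370,325). A wire cup is at crop (265,460), clear of the path.

Call:
send_rows(steps="0 0 3 10 0 0 0; 0 0 3 20 0 0 0; 0 0 3 29 0 0 0; 0 2 3 29 0 0 0; 0 4 3 29 0 0 0; 0 6 3 29 0 0 0; 0 8 3 29 0 0 0; 0 8 3 29 0 0 0")

```text
t: 3.12
ee_pos: [473.8, -150.8, 42.6]
tool_rot: [[0.274, 0.962, 0.001], [0.962, -0.274, 0.0], [0.0, 0.0, -1.0]]
force: [0.1, 0.2, 0.3]
grip_width: 0.0
grip_force: 0.0
```

Call:
send_rows(steps="0 1 0 0 0 0 0; 0 2 0 0 0 0 0; 0 3 0 0 0 0 0; 0 4 0 0 0 0 0; 0 5 0 0 0 0 0; 0 6 0 0 0 0 0; 0 6 0 0 0 0 0; 0 6 0 0 0 0 0")

```text
t: 3.78
ee_pos: [475.1, -145.6, 42.3]
tool_rot: [[0.275, 0.962, -0.0], [0.962, -0.275, -0.0], [-0.0, -0.0, -1.0]]
force: [0.6, -0.3, 0.5]
grip_width: -0.3
grip_force: 0.0
```

```bash
cat >> h.py <<'E'
def look():
    o=robot.get_obs();r=np.array(o["tool_rot"]);st();print("F tool",(r.T@np.array(o["force"])).round(2))
E
python3 -c "
from h import *
look()"
```

```text
t 3.78 p [ 475.1 -145.6   42.3] yaw -15.94 F [ 0.6 -0.3  0.5] w -0.3 q7 21
F tool [-0.08  0.67 -0.53]
```

Call:
send_rows(steps="0 1 -2 0 0 0 0; 0 2 -3 0 0 0 0; 0 3 -3 0 0 0 0; 0 4 -3 0 0 0 0; 0 5 -3 0 0 0 0; 0 6 -3 0 0 0 0; 0 7 -3 0 0 0 0; 0 7 -3 0 0 0 0")

```text
t: 4.45
ee_pos: [474.0, -137.8, 42.2]
tool_rot: [[0.274, 0.962, -0.0], [0.962, -0.274, 0.0], [0.0, -0.0, -1.0]]
force: [-0.6, 0.2, -0.1]
grip_width: -0.3
grip_force: 0.3
```

```bash
python3 -c "
from h import *
look()"
```

```text
t 4.45 p [ 474.  -137.8   42.2] yaw -15.93 F [-0.6  0.2 -0.1] w -0.3 q7 20
F tool [-0.   -0.64  0.06]
```

Call:
send_rows(steps="0 1 0 0 0 0 0; 0 2 0 0 0 0 0; 0 3 0 0 0 0 0; 0 4 0 0 0 0 0; 0 5 0 0 0 0 0")

```text
t: 4.87
ee_pos: [475.5, -133.1, 42.3]
tool_rot: [[0.275, 0.962, -0.0], [0.962, -0.275, 0.0], [-0.0, -0.0, -1.0]]
force: [-0.4, -1.4, -0.5]
grip_width: 0.2
grip_force: 0.8
```

```bash
python3 - <<'E'
from h import *
look()
f=np.mean([robot.grab_frame("top").astype(float) for _ in range(2)],0).astype(np.uint8)
a=crop("t",f,408,210,64,60,6)
g=robot.grab_frame("side"); b=crop("s",g,338,160,64,60,6)
cv2.imwrite("pics/c3.png",np.hstack([a,b]))
E
```

```text
t 4.87 p [ 475.5 -133.1   42.3] yaw -15.94 F [-0.4 -1.4 -0.5] w 0.2 q7 20
F tool [-1.47  0.    0.45]
```

View pics/c3.png

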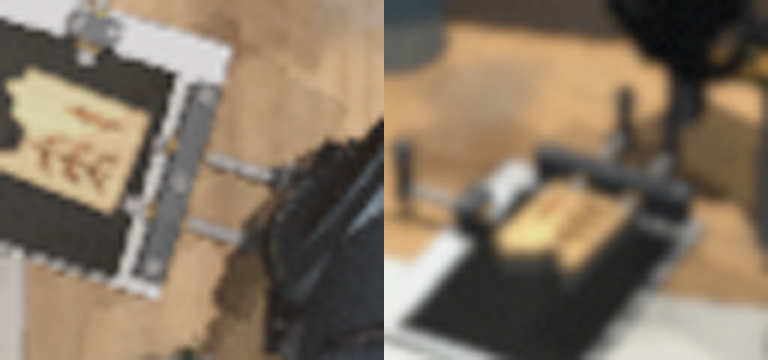

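Crop: the finger is on the near post, and its nose at crop (130,204) is still a few mm short of the key edge at (118,200). The 1.5 N reading shows the stop is sliding.

Call:
send_rows(steps="0 0.8 0 0 0 0 0; 0 1.6 0 0 0 0 0; 0 2.4 0 0 0 0 0; 0 3.2 0 0 0 0 0")

```text
t: 5.35
ee_pos: [476.5, -130.2, 42.3]
tool_rot: [[0.275, 0.961, 0.0], [0.961, -0.275, -0.0], [-0.0, 0.0, -1.0]]
force: [-0.1, -1.2, -1.2]
grip_width: -0.2
grip_force: 0.8
```

Call:
send_rows(steps="0 0.5 0 0 0 0 0; 0 1 0 0 0 0 0; 0 1.5 0 0 0 0 0")

```text
t: 5.6
ee_pos: [476.9, -128.9, 42.3]
tool_rot: [[0.275, 0.961, 0.0], [0.961, -0.275, -0.0], [-0.0, 0.0, -1.0]]
force: [-1.4, -4.0, -1.0]
grip_width: 0.2
grip_force: 1.8
```

Call:
send_rows(steps="0 0.5 0 0 0 0 0; 0 1 0 0 0 0 0")

```text
t: 5.77
ee_pos: [477.0, -128.7, 42.4]
tool_rot: [[0.276, 0.961, 0.0], [0.961, -0.276, -0.001], [-0.001, 0.001, -1.0]]
force: [-0.5, -6.6, 0.2]
grip_width: 0.0
grip_force: 3.5
```

Near stop is in contact (about 6.5 N, tool arrested). Back off and go to the far post.

Call:
send_rows(steps="0 -6 0 0 0 0 0; 0 -20 0 0 0 0 0; 0 -32 0 0 0 0 0; 0 -32 20 0 0 0 0; 0 -32 39 0 0 0 0; 0 -32 39 0 0 0 0; 0 -26 39 0 0 0 0; 0 -26 39 0 0 0 0")

```text
t: 6.43
ee_pos: [507.0, -161.8, 42.0]
tool_rot: [[0.274, 0.962, -0.001], [0.962, -0.274, 0.002], [0.001, -0.001, -1.0]]
force: [0.1, 0.5, -0.1]
grip_width: 0.1
grip_force: 0.0
```

```bash
python3 - <<'E'
from h import *
look(); go((516.4,-134.3,42))
f=np.mean([robot.grab_frame("top").astype(float) for _ in range(3)],0).astype(np.uint8);cv2.imwrite("pics/t4.png",f)
P=None
x0,y0,s=360,180,8
g=cv2.resize(f[y0:y0+46,x0:x0+50],None,fx=s,fy=s,interpolation=cv2.INTER_CUBIC)
m=cv2.GaussianBlur(g,(0,0),3).mean(2);h=cv2.cvtColor(g,cv2.COLOR_BGR2HSV)
k=((m>125)&(h[...,1]>50)).astype(np.uint8);k=cv2.morphologyEx(k,cv2.MORPH_OPEN,np.ones((25,25)))
c=max(cv2.findContours(k,0,cv2.CHAIN_APPROX_NONE)[0],key=cv2.contourArea).reshape(-1,2)
print("key",pose(ray("top",(c+.5)/s-.5+[x0,y0],35)[:,:2],-107,30,(-30,33),KEYO)[:2])
E
```

```text
t 6.43 p [ 507.  -161.8   42. ] yaw -15.88 F [ 0.1  0.5 -0.1] w 0.1 q7 21
F tool [ 0.52 -0.04  0.11]
d [29.1  1.5 -0. ]
key (array([537.20238184, -11.19099226]), np.float64(-110.5858045705849))
```

Call:
send_rows(steps="0 3 1 0 0 0 0; 0 6 1 0 0 0 0; 0 9 1 0 0 0 0; 0 11 1 0 0 0 0; 0 13 1 0 0 0 0; 0 14 1 0 0 0 0; 0 15 1 0 0 0 0; 0 16 1 0 0 0 0")

```text
t: 7.25
ee_pos: [512.6, -148.7, 42.3]
tool_rot: [[0.275, 0.961, -0.0], [0.961, -0.275, -0.0], [-0.0, -0.0, -1.0]]
force: [0.0, -1.0, -0.3]
grip_width: 0.0
grip_force: 0.8
```

Call:
send_rows(steps="0 0.6 0 0 0 0 0; 0 1.2 0 0 0 0 0; 0 1.8 0 0 0 0 0; 0 2.4 0 0 0 0 0")

```text
t: 7.58
ee_pos: [513.4, -146.1, 42.3]
tool_rot: [[0.275, 0.961, -0.0], [0.961, -0.275, -0.0], [-0.0, -0.0, -1.0]]
force: [0.4, -1.0, 0.1]
grip_width: -0.1
grip_force: 0.8
```

Call:
send_rows(steps="0 0.5 0 0 0 0 0; 0 1 0 0 0 0 0; 0 1.5 0 0 0 0 0; 0 2 0 0 0 0 0")

```text
t: 7.92
ee_pos: [514.0, -144.1, 42.3]
tool_rot: [[0.275, 0.962, -0.0], [0.962, -0.275, -0.0], [-0.0, -0.0, -1.0]]
force: [-0.8, -1.5, 0.2]
grip_width: -0.3
grip_force: 0.8
```

Call:
send_rows(steps="0 0.4 0 0 0 0 0; 0 0.8 0 0 0 0 0; 0 1.2 0 0 0 0 0")

```text
t: 8.17
ee_pos: [514.3, -143.1, 42.3]
tool_rot: [[0.275, 0.962, -0.0], [0.962, -0.275, -0.0], [-0.0, 0.0, -1.0]]
force: [-1.3, -2.8, 0.2]
grip_width: -0.1
grip_force: 1.5
```

Call:
send_rows(steps="0 0.4 0 0 0 0 0; 0 0.8 0 0 0 0 0")

```text
t: 8.33
ee_pos: [514.3, -142.9, 42.3]
tool_rot: [[0.275, 0.961, -0.0], [0.961, -0.275, -0.001], [-0.001, 0.0, -1.0]]
force: [-0.9, -5.9, 0.0]
grip_width: 0.3
grip_force: 2.8
```

```bash
python3 -c "
from h import *
look()"
```

```text
t 8.33 p [ 514.3 -142.9   42.3] yaw -15.98 F [-0.9 -5.9  0. ] w 0.3 q7 19
F tool [-5.89  0.78 -0.04]
```

Far stop in contact at 5.9 N. Now over to the side post.

```bash
python3 -c "
from h import *
go((509,-162,42),(509,-162,115),(693,-49,115),(693,-49,42))"
```

```text
d [-19.8   0.2   0.3]
d [-19.9   0.2 -72.7]
d [139.4 145.9 -72.8]
d [139.5 145.9   0.2]
```

Call:
send_rows(steps="0 -8 0 0 0 0 0; 0 -20 0 0 0 0 0; 0 -20 0 -35 0 0 0; 0 -20 0 -75 0 0 0; 0 -5 25 -75 0 0 0; 0 20 52 -75 0 0 0; 0 46 80 -75 0 0 0; 0 70 106 -75 0 0 0")

```text
t: 9.0
ee_pos: [637.3, -103.8, 117.9]
tool_rot: [[0.275, 0.961, 0.001], [0.961, -0.275, 0.001], [0.001, 0.001, -1.0]]
force: [1.2, -0.1, -1.0]
grip_width: 0.1
grip_force: 0.0
```

Call:
send_rows(steps="0 24 24 0 0 0 0; 0 47 40 0 0 0 0; 0 70 40 0 0 0 0; 0 70 40 15 0 0 0; 0 70 40 40 0 0 0; 0 70 40 65 0 0 0; 0 70 40 70 0 0 0; 0 70 40 72 0 0 0")

```text
t: 9.67
ee_pos: [692.2, -48.4, 43.8]
tool_rot: [[0.275, 0.961, -0.003], [0.961, -0.275, 0.0], [-0.001, -0.003, -1.0]]
force: [0.2, 0.3, 0.7]
grip_width: 0.1
grip_force: 0.0
```

```bash
python3 - <<'E'
from h import *
look();go((654.5,-38,42))
f=np.mean([robot.grab_frame("top").astype(float) for _ in range(3)],0).astype(np.uint8);cv2.imwrite("pics/t5.png",f)
a=crop("t",f,398,200,64,64,6)
g=robot.grab_frame("side"); b=crop("s",g,330,160,64,64,6)
cv2.imwrite("pics/c5.png",np.hstack([a,b]))
E
```

```text
t 9.67 p [692.2 -48.4  43.8] yaw -15.98 F [0.2 0.3 0.7] w 0.1 q7 4
F tool [ 0.37  0.15 -0.7 ]
d [ -0.4 -39.1   1.9]
```

View pics/c5.png

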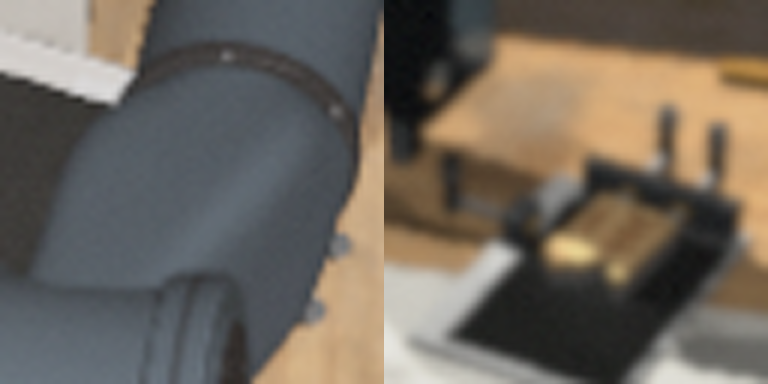

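Crop: the top view is blocked by the arm. The side view shows the finger (400,140) behind the side post (450,180). Push along tool -y.

Call:
send_rows(steps="0 0 -3 0 0 0 0; 0 0 -6 0 0 0 0; 0 0 -9 0 0 0 0; 0 0 -12 0 0 0 0; 0 0 -14 0 0 0 0; 0 0 -16 0 0 0 0; 0 0 -17 0 0 0 0; 0 0 -18 0 0 0 0")

```text
t: 10.53
ee_pos: [676.4, -42.7, 45.5]
tool_rot: [[0.275, 0.962, 0.001], [0.962, -0.275, -0.0], [0.0, 0.001, -1.0]]
force: [2.2, 0.8, 0.0]
grip_width: 0.2
grip_force: 0.8
```

Call:
send_rows(steps="0 0 -0.8 0 0 0 0; 0 0 -1.6 0 0 0 0; 0 0 -2.4 0 0 0 0; 0 0 -3.2 0 0 0 0; 0 0 -4 0 0 0 0")

```text
t: 10.95
ee_pos: [672.2, -41.7, 45.3]
tool_rot: [[0.275, 0.962, 0.0], [0.962, -0.275, -0.0], [0.0, 0.0, -1.0]]
force: [1.6, 0.0, -0.0]
grip_width: 0.3
grip_force: 0.8
```

Call:
send_rows(steps="0 0 -0.6 0 0 0 0; 0 0 -1.2 0 0 0 0; 0 0 -1.8 0 0 0 0; 0 0 -2.4 0 0 0 0")

```text
t: 11.28
ee_pos: [669.9, -41.0, 45.3]
tool_rot: [[0.275, 0.962, 0.0], [0.962, -0.275, 0.0], [0.0, 0.0, -1.0]]
force: [1.8, 0.7, 0.9]
grip_width: 0.1
grip_force: 0.8
```

Call:
send_rows(steps="0 0 -0.5 0 0 0 0; 0 0 -1 0 0 0 0; 0 0 -1.5 0 0 0 0")

```text
t: 11.53
ee_pos: [668.4, -40.6, 45.3]
tool_rot: [[0.275, 0.962, 0.0], [0.962, -0.275, -0.0], [-0.0, 0.0, -1.0]]
force: [0.9, 0.2, 0.4]
grip_width: 0.2
grip_force: 0.8
```

Call:
send_rows(steps="0 0 -0.4 0 0 0 0; 0 0 -0.8 0 0 0 0")

```text
t: 11.7
ee_pos: [667.7, -40.4, 45.3]
tool_rot: [[0.275, 0.962, 0.0], [0.962, -0.275, 0.0], [0.0, 0.0, -1.0]]
force: [1.8, -0.6, 1.8]
grip_width: -0.1
grip_force: 0.8
```

Call:
send_rows(steps="0 0 -0.5 0 0 0 0; 0 0 -1 0 0 0 0")

```text
t: 11.87
ee_pos: [666.7, -40.1, 45.3]
tool_rot: [[0.275, 0.962, -0.0], [0.962, -0.275, -0.0], [-0.0, -0.0, -1.0]]
force: [0.5, 0.8, 1.1]
grip_width: 0.3
grip_force: 0.8
```

Call:
send_rows(steps="0 0 -0.5 0 0 0 0; 0 0 -0.9 0 0 0 0")

```text
t: 12.03
ee_pos: [665.8, -39.9, 45.3]
tool_rot: [[0.275, 0.962, -0.0], [0.962, -0.275, 0.0], [-0.0, -0.0, -1.0]]
force: [1.9, -0.4, 0.9]
grip_width: -0.4
grip_force: 0.8
```

Call:
send_rows(steps="0 0 -0.4 0 0 0 0; 0 0 -0.7 0 0 0 0")

```text
t: 12.2
ee_pos: [665.3, -39.7, 45.3]
tool_rot: [[0.275, 0.962, 0.0], [0.962, -0.275, -0.0], [-0.0, 0.0, -1.0]]
force: [3.0, 0.1, 1.2]
grip_width: -0.0
grip_force: 1.3
```

Contact is starting (grip force 1.3). A little more to seat it.

Call:
send_rows(steps="0 0 -0.4 0 0 0 0; 0 0 -0.7 0 0 0 0")

```text
t: 12.37
ee_pos: [665.1, -39.6, 45.4]
tool_rot: [[0.275, 0.962, 0.001], [0.962, -0.275, -0.0], [-0.0, 0.001, -1.0]]
force: [5.0, -0.1, -0.8]
grip_width: 0.0
grip_force: 2.3
```

```bash
python3 -c "
from h import *
look()"
```

```text
t 12.37 p [665.1 -39.6  45.4] yaw -15.95 F [ 5.  -0.1 -0.8] w 0.0 q7 4
F tool [1.26 4.84 0.77]
```

Side stop touches (4.8 N). Back off and carry on to half q at (387,352).

```bash
python3 -c "
from h import *
go((684,-45,45),(684,-45,180),(387,352,180),y=87.6)"
```

```text
d [ 0.1 19.7  0.5]
d [   0.    19.8 -134.5]
d [ 300.2 -374.8 -135. ]
rz -103.55
```

Call:
send_rows(steps="0 0 8 0 0 0 0; 0 0 20 0 0 0 0; 0 0 20 -40 0 0 -7; 0 0 20 -80 0 0 -14; 0 15 10 -115 0 0 -21; 0 38 -20 -130 0 0 -28; 0 62 -50 -135 0 0 -35; 0 86 -80 -135 0 0 -42")

```text
t: 13.03
ee_pos: [611.0, 65.5, 182.1]
tool_rot: [[-0.443, 0.896, 0.002], [0.896, 0.443, -0.0], [-0.001, 0.002, -1.0]]
force: [0.6, 0.7, 0.2]
grip_width: 0.3
grip_force: 0.0
```

```bash
python3 -c "
from h import *
st();go((387,352,180),(387,352,120),y=87.6)"
```

```text
t 13.03 p [611.   65.5 182.1] yaw 26.32 F [0.6 0.7 0.2] w 0.3 q7 26
d [356.1 -73.7   1.6]
d [356.2 -73.8  61.6]
rz -61.28
```

Call:
send_rows(steps="20 39 -8 0 0 0 -7; 40 78 -16 0 0 0 -14; 60 117 -24 0 0 0 -21; 80 156 -32 0 0 0 -28; 85 195 -40 0 0 0 -35; 85 234 -48 0 0 0 -42; 85 273 -56 0 0 0 -49; 85 312 -64 0 0 0 -56")

```text
t: 13.7
ee_pos: [415.3, 318.0, 180.3]
tool_rot: [[-0.991, 0.133, -0.001], [0.133, 0.991, -0.001], [0.001, -0.001, -1.0]]
force: [0.1, 0.8, 0.6]
grip_width: 84.8
grip_force: 0.0
```

```bash
python3 - <<'E'
from h import *
st();go((387,352,110),y=87.6)
f=np.mean([robot.grab_frame("top").astype(float) for _ in range(3)],0).astype(np.uint8);cv2.imwrite("pics/t6.png",f)
x0,y0,s=360,180,8
g=cv2.resize(f[y0:y0+46,x0:x0+50],None,fx=s,fy=s,interpolation=cv2.INTER_CUBIC)
m=cv2.GaussianBlur(g,(0,0),3).mean(2);h=cv2.cvtColor(g,cv2.COLOR_BGR2HSV)
k=((m>125)&(h[...,1]>50)).astype(np.uint8);k=cv2.morphologyEx(k,cv2.MORPH_OPEN,np.ones((25,25)))
c=max(cv2.findContours(k,0,cv2.CHAIN_APPROX_NONE)[0],key=cv2.contourArea).reshape(-1,2)
print("key",pose(ray("top",(c+.5)/s-.5+[x0,y0],35)[:,:2],-107,30,(-30,33),KEYO)[:2])
a=crop("t",f,389,200,90,75,6); b=crop("t",f,283,243,40,75,6)
cv2.imwrite("pics/c6.png",np.hstack([a,b]))
E
```

```text
t 13.7 p [415.3 318.  180.3] yaw 82.36 F [0.1 0.8 0.6] w 84.8 q7 39
d [32.5 30.  70.3]
rz -5.24
key (array([536.98328036, -11.18832535]), np.float64(-110.30218652638571))
```

View pics/c6.png

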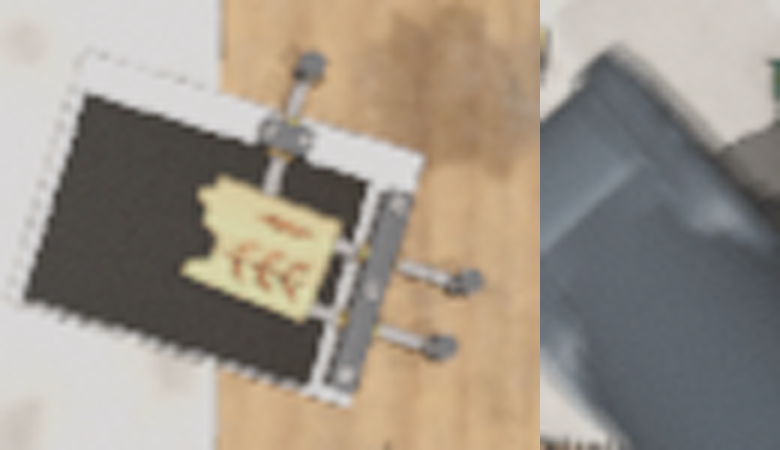

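Crop: all three noses now meet the key half: near (315,310), far (345,245) and side (272,185). The key has not shifted. Now to grasp q.

Call:
send_rows(steps="85 32 30 0 0 0 -5; 85 32 30 35 0 0 -5; 85 32 30 70 0 0 -5; 85 32 30 90 0 0 -5; 85 32 30 90 0 0 -5; 85 32 30 90 0 0 -5")

```text
t: 14.35
ee_pos: [389.7, 349.9, 89.7]
tool_rot: [[-0.999, 0.054, -0.002], [0.054, 0.999, -0.003], [0.001, -0.003, -1.0]]
force: [-0.1, 0.0, 0.3]
grip_width: 85.1
grip_force: 0.0
```

```bash
python3 - <<'E'
from h import *
st();go((387,352,-1),y=87.6)
g=robot.grab_frame("side"); cv2.imwrite("pics/s7.png",crop("s",g,360,240,80,60,8))
print(proj("side",[[387,352,23]]))
E
```

```text
t 14.35 p [389.7 349.9  89.7] yaw 86.9 F [-0.1  0.   0.3] w 85.1 q7 38
d [ 2.7  2.3 90.7]
rz -0.7
[[357.96849523 239.21715717]]
```

View pics/s7.png

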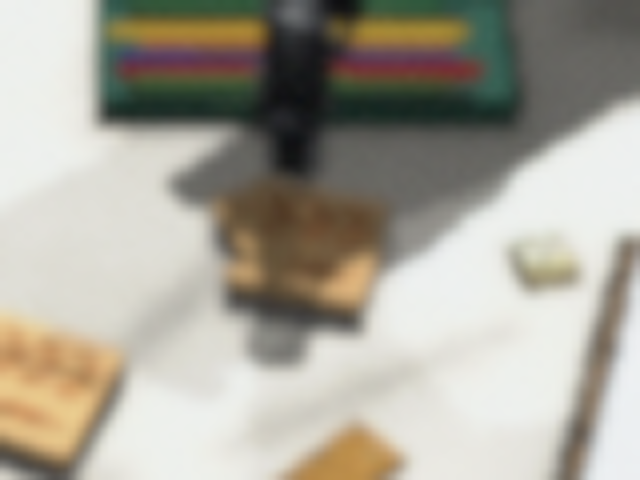

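```bash
python3 - <<'E'
from h import *
p=proj("side",[[387,395,103],[387,305,103],[387,395,0],[387,305,0],[387,395,23]]);print(((p-[320,210])*8).round())
uv=np.array([275,340])/8+[320,210];print(ray("side",uv,0))
g=[cv2.imread("pics/side0.png"),robot.grab_frame("side")]
print([k[248:257,350:360].reshape(-1,3).mean(0).round() for k in g])
E
```

```text
[[297. 175.]
 [331.  21.]
 [285. 346.]
 [318. 192.]
 [288. 309.]]
[[391.59651066 392.79584701   0.        ]]
[array([196., 201., 200.]), array([136., 141., 143.])]
```

Crop: the near finger tip at (290,170) is above and in front of q, which is at (305,245). The grey spot at (275,340) is that finger's shadow on the desk. The grasp line is clear.

Call:
send_rows(steps="85 1 1 20 0 0 -0.5; 85 2 1 40 0 0 -0.5; 85 2 1 60 0 0 -0.5; 85 2 1 78 0 0 -0.5; 85 2 1 86 0 0 -0.5; 85 2 1 88 0 0 -0.5; 85 2 1 88 0 0 -0.5")

```text
t: 15.03
ee_pos: [387.8, 352.8, 3.0]
tool_rot: [[-0.999, 0.043, 0.001], [0.043, 0.999, 0.0], [-0.001, 0.0, -1.0]]
force: [0.4, -0.2, 0.1]
grip_width: 84.6
grip_force: 0.0
```

```bash
python3 - <<'E'
from h import *
st();go((387,352,-1),y=87.6)
E
```

```text
t 15.03 p [387.8 352.8   3. ] yaw 87.52 F [ 0.4 -0.2  0.1] w 84.6 q7 37
d [ 0.8 -0.8  4. ]
rz -0.08
```

Call:
send_rows(steps="85 1 -1 3 0 0 0; 72 1 -1 3 0 0 0; 62 1 -1 3 0 0 0; 55 1 -1 3 0 0 0; 50 1 -1 3 0 0 0; 50 1 -1 3 0 0 0; 50 1 -1 3 0 0 0; 50 1 -1 3 0 0 0", squeeze=50)

```text
t: 15.7
ee_pos: [386.7, 352.8, 0.5]
tool_rot: [[-0.999, 0.042, 0.002], [0.042, 0.999, 0.002], [-0.002, 0.002, -1.0]]
force: [-1.4, 0.7, 8.3]
grip_width: 59.1
grip_force: 53.4
```

Call:
send_rows(steps="50 0 0 -10 0 0 0; 50 0 0 -40 0 0 0; 50 0 0 -80 0 0 0; 50 0 0 -80 0 0 0")

```text
t: 16.03
ee_pos: [388.2, 353.3, 85.2]
tool_rot: [[-0.999, 0.043, 0.005], [0.043, 0.999, 0.005], [-0.005, 0.005, -1.0]]
force: [1.7, 1.2, -5.2]
grip_width: 58.6
grip_force: 57.8
```

```bash
python3 - <<'E'
from h import *
st()
# q target: in key frame x=-67.5-14 standoff ; key image pose
k=np.array([537.0,-11.2]);a=np.radians(-110.4);ex=np.array([np.cos(a),np.sin(a)])
t=k-ex*(67.5+14); print(t); go((*t,90),y=-20.4)
E
```

```text
t 16.03 p [388.2 353.3  85.2] yaw 87.52 F [ 1.7  1.2 -5.2] w 58.6 q7 38
[565.40862186  65.18848214]
d [-189.6 -280.1   -5.3]
rz 107.92
```

Call:
send_rows(steps="50 -6 -5 -40 0 0 7; 50 -20 -18 -45 0 0 14; 50 -34 -40 -45 0 0 21; 50 -48 -65 -45 0 0 28; 50 -62 -90 -45 0 0 35; 50 -76 -115 -45 0 0 42; 50 -90 -140 -45 0 0 49; 50 -104 -165 -45 0 0 56")

```text
t: 16.7
ee_pos: [482.7, 180.8, 124.2]
tool_rot: [[-0.518, 0.855, -0.001], [0.855, 0.518, -0.0], [0.0, -0.001, -1.0]]
force: [1.3, 0.8, -5.2]
grip_width: 59.1
grip_force: 60.2
```

```bash
python3 - <<'E'
from h import *
st(); go((565.4,65.2,100),y=-20.4)
E
```

```text
t 16.7 p [482.7 180.8 124.2] yaw 31.22 F [ 1.3  0.8 -5.2] w 59.1 q7 16
d [-141.7   10.8   24.2]
rz 51.62
```

Call:
send_rows(steps="50 -18 1 0 0 0 7; 50 -38 3 0 0 0 14; 50 -58 4 0 0 0 21; 50 -80 6 0 0 0 28; 50 -102 8 0 0 0 35; 50 -124 10 5 0 0 42; 50 -141 11 15 0 0 49; 50 -142 11 25 0 0 51.6")

```text
t: 17.37
ee_pos: [568.4, 63.3, 99.3]
tool_rot: [[0.353, 0.936, 0.002], [0.936, -0.353, -0.002], [-0.001, 0.003, -1.0]]
force: [0.0, -0.6, -5.4]
grip_width: 58.5
grip_force: 60.3
```

Call:
send_rows(steps="50 0 0 0 0 0 0; 50 0 0 0 0 0 0")

```text
t: 17.53
ee_pos: [565.3, 67.7, 98.5]
tool_rot: [[0.34, 0.94, -0.003], [0.94, -0.34, 0.0], [-0.001, -0.003, -1.0]]
force: [-0.1, 0.8, -5.9]
grip_width: 58.7
grip_force: 60.1
```

```bash
python3 - <<'E'
from h import *
st(); go((565.4,65.2,13),y=-20.4)
E
```

```text
t 17.53 p [565.3  67.7  98.5] yaw -19.9 F [-0.1  0.8 -5.9] w 58.7 q7 -8
d [-2.2  1.2 85.5]
rz 0.5
```

Call:
send_rows(steps="50 -2 1 25 0 0 0.5; 50 -2 1 50 0 0 0.5; 50 -2 1 68 0 0 0.5; 50 -2 1 78 0 0 0.5; 50 -2 1 82 0 0 0.5; 50 -2 1 82 0 0 0.5")

```text
t: 18.03
ee_pos: [566.6, 65.5, 17.2]
tool_rot: [[0.349, 0.937, -0.001], [0.937, -0.349, 0.0], [0.0, -0.001, -1.0]]
force: [-0.3, 0.3, -4.6]
grip_width: 58.9
grip_force: 60.1
```

```bash
python3 - <<'E'
from h import *
st(); go((565.4,65.2,13),y=-20.4)
E
```

```text
t 18.03 p [566.6  65.5  17.2] yaw -20.45 F [-0.3  0.3 -4.6] w 58.9 q7 -5
d [-0.7 -1.1  4.2]
rz -0.05
```

Call:
send_rows(steps="50 0 -1 1.5 0 0 0; 50 0 -1 3 0 0 0; 50 0 -1 4 0 0 0; 50 0 -1 4 0 0 0")

```text
t: 18.37
ee_pos: [566.3, 65.4, 13.8]
tool_rot: [[0.351, 0.936, 0.001], [0.936, -0.351, 0.0], [0.0, 0.001, -1.0]]
force: [-0.2, 0.2, -5.7]
grip_width: 59.0
grip_force: 60.2
```

Call:
send_rows(steps="65 0 0 0 0 0 0; 75 0 0 0 0 0 0; 85 0 0 0 0 0 0; 85 0 0 0 0 0 0; 85 0 0 -30 0 0 0; 85 0 0 -70 0 0 0; 85 30 0 -110 0 0 0; 85 70 0 -110 0 0 0")

```text
t: 19.03
ee_pos: [591.6, 122.4, 129.2]
tool_rot: [[0.359, 0.933, 0.007], [0.933, -0.359, -0.001], [0.002, 0.007, -1.0]]
force: [2.4, -1.3, 0.3]
grip_width: 85.3
grip_force: 0.0
```

```bash
python3 - <<'E'
from h import *
st(); go((440,300,125))
E
```

```text
t 19.03 p [591.6 122.4 129.2] yaw -21.02 F [ 2.4 -1.3  0.3] w 85.3 q7 -15
d [ 111.4 -205.3    2.9]
```

Call:
send_rows(steps="85 19 -35 0 0 0 0; 85 37 -70 0 0 0 0; 85 55 -105 0 0 0 0; 85 73 -140 0 0 0 0; 85 92 -175 0 0 0 0; 85 111 -205 0 0 0 0; 85 111 -205 0 0 0 0")

```text
t: 19.62
ee_pos: [430.7, 310.2, 122.2]
tool_rot: [[0.342, 0.94, -0.004], [0.94, -0.342, 0.003], [0.001, -0.005, -1.0]]
force: [0.0, 0.4, -0.1]
grip_width: 84.8
grip_force: 0.0
```

```bash
cat >> h.py <<'E'
def blob(f,box,off,ang,hw,xr,z,th):
    x0,y0,w,hh=box;s=8
    g=cv2.resize(f[y0:y0+hh,x0:x0+w],None,fx=s,fy=s,interpolation=cv2.INTER_CUBIC)
    m=cv2.GaussianBlur(g,(0,0),3).mean(2);h=cv2.cvtColor(g,cv2.COLOR_BGR2HSV)
    k=((m>th)&(h[...,1]>50)).astype(np.uint8);k=cv2.morphologyEx(k,cv2.MORPH_OPEN,np.ones((19,19)))
    out=[]
    for c in sorted(cv2.findContours(k,0,cv2.CHAIN_APPROX_NONE)[0],key=cv2.contourArea)[::-1][:2]:
        c=c.reshape(-1,2); out.append(((c+.5)/s-.5+[x0,y0]))
    return out
E
python3 - <<'E'
from h import *
st()
f=np.mean([robot.grab_frame("top").astype(float) for _ in range(4)],0).astype(np.uint8);cv2.imwrite("pics/t8.png",f)
for th in(115,125,135):
    L=sorted(blob(f,(344,170,66,56),0,0,0,0,35,th),key=lambda c:c[:,0].mean())
    print([ (c.mean(0).round(1).tolist(),len(c)) for c in L])
    if len(L)<2: continue
    q=pose(ray("top",L[0],35)[:,:2],-110,30,(-26,22),QO);k=pose(ray("top",L[1],35)[:,:2],-110,30,(-30,33),KEYO)
    a=np.radians(k[1]);R=np.array([[np.cos(a),-np.sin(a)],[np.sin(a),np.cos(a)]])
    print(th,"q",q[0].round(1),round(q[1],2),round(q[2]),"key",k[0].round(1),round(k[1],2),round(k[2]),"rel",((q[0]-k[0])@R).round(2))
cv2.imwrite("pics/c8.png",crop("t",f,377,198,66,60,8))
E
```

```text
t 19.62 p [430.7 310.2 122.2] yaw -19.98 F [ 0.   0.4 -0.1] w 84.8 q7 -36
[([367.0, 195.4], 546), ([386.9, 202.9], 620)]
115 q [563.2  62.1] -110.06 3962 key [537.1 -10.7] -110.46 4556 rel [-77.41  -0.94]
[([366.9, 195.4], 532), ([387.0, 202.9], 609)]
125 q [563.2  62.2] -110.0 3822 key [537.  -10.9] -110.53 4437 rel [-77.63  -1.13]
[([366.8, 195.4], 521), ([387.1, 202.9], 601)]
135 q [563.1  62.3] -109.81 3680 key [536.9 -11.2] -110.57 4305 rel [-78.03  -1.3 ]
```

View pics/c8.png

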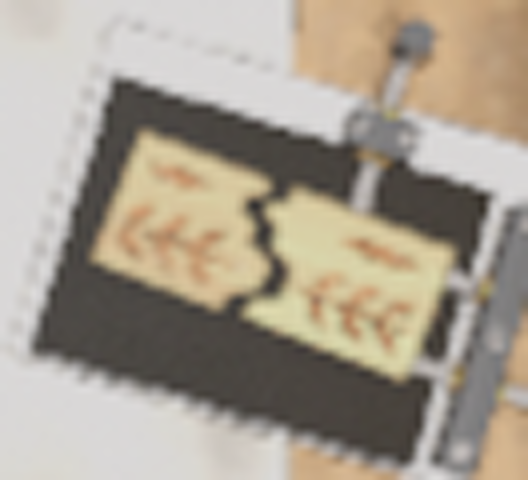

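Crop: q sits on the rubber, in line with the key, with a gap of about 10 mm (gap line x≈235–285). It is about 1 mm low in y. Regrasp it, shift +1 mm in y and close by about 10 mm.

```bash
python3 - <<'E'
from h import *
go((566.3,65.4,122),(566.3,65.4,13.5),y=-20.5)
E
```

```text
d [-176.3  204.4    1.2]
d [-176.3  204.3  109.7]
rz -0.1
```

Call:
send_rows(steps="85 -27 31 0 0 0 0; 85 -53 62 0 0 0 0; 85 -79 92 0 0 0 0; 85 -105 122 0 0 0 0; 85 -131 152 0 0 0 0; 85 -155 180 0 0 0 0; 85 -176 204 0 0 0 0; 85 -176 204 0 0 0 0")

```text
t: 20.48
ee_pos: [568.8, 56.4, 123.7]
tool_rot: [[0.362, 0.932, 0.004], [0.932, -0.362, -0.005], [-0.003, 0.005, -1.0]]
force: [0.4, -0.5, 1.0]
grip_width: 85.2
grip_force: 0.0
```

Call:
send_rows(steps="85 0 0 15 0 0 0; 85 0 0 15 0 0 0")

```text
t: 20.65
ee_pos: [565.0, 64.1, 106.2]
tool_rot: [[0.355, 0.935, -0.002], [0.935, -0.355, -0.001], [-0.002, -0.002, -1.0]]
force: [-0.6, 0.1, -1.1]
grip_width: 84.9
grip_force: 0.0
```

```bash
python3 - <<'E'
from h import *
st();go((566.3,65.4,13.5),y=-20.5)
E
```

```text
t 20.65 p [565.   64.1 106.2] yaw -20.79 F [-0.6  0.1 -1.1] w 84.9 q7 -9
d [ 1.8  0.9 92.7]
rz -0.29
```

Call:
send_rows(steps="85 1 1 25 0 0 0; 85 1 1 50 0 0 0; 85 1 1 72 0 0 0; 85 1 1 85 0 0 0; 85 1 1 90 0 0 0; 85 1 1 91 0 0 0; 85 1 1 91 0 0 0")

```text
t: 21.23
ee_pos: [567.1, 66.9, 17.2]
tool_rot: [[0.351, 0.936, 0.0], [0.936, -0.351, -0.0], [-0.0, 0.0, -1.0]]
force: [-0.6, -0.3, 0.4]
grip_width: 84.6
grip_force: 0.0
```

```bash
python3 - <<'E'
from h import *
st();go((566.3,65.4,13.2),y=-20.5)
E
```

```text
t 21.23 p [567.1  66.9  17.2] yaw -20.58 F [-0.6 -0.3  0.4] w 84.6 q7 -5
d [-1.7 -0.2  4. ]
rz -0.08
```

Call:
send_rows(steps="85 -1.5 0 2 0 0 0; 85 -1.5 0 4 0 0 0; 72 -1.5 0 4 0 0 0; 62 -1.5 0 4 0 0 0; 55 -1.5 0 4 0 0 0; 50 -1.5 0 4 0 0 0; 50 -1.5 0 4 0 0 0; 50 -1.5 0 4 0 0 0", squeeze=40)

```text
t: 21.9
ee_pos: [566.4, 66.0, 13.3]
tool_rot: [[0.351, 0.936, 0.0], [0.936, -0.351, 0.0], [0.0, 0.0, -1.0]]
force: [-2.2, 0.6, 5.4]
grip_width: 58.9
grip_force: 43.1
```

Call:
send_rows(steps="50 0 0 -0.7 0 0 0; 50 0 0.5 -1.3 0 0 0; 50 0 1 -1.3 0 0 0; 50 0 1 -1.3 0 0 0")

```text
t: 22.23
ee_pos: [567.0, 65.5, 13.8]
tool_rot: [[0.351, 0.936, -0.001], [0.936, -0.351, -0.0], [-0.0, -0.0, -1.0]]
force: [1.3, 0.2, -5.8]
grip_width: 58.8
grip_force: 44.1
```

```bash
python3 - <<'E'
from h import *
look()
E
```

```text
t 22.23 p [567.   65.5  13.8] yaw -20.54 F [ 1.3  0.2 -5.8] w 58.8 q7 -4
F tool [0.69 1.16 5.79]
```

Call:
send_rows(steps="50 -1 0.4 0 0 0 0; 50 -2 0.4 0 0 0 0; 50 -3 0.4 0 0 0 0; 50 -4 0.4 0 0 0 0; 50 -5 0.4 0 0 0 0; 50 -6 0.4 0 0 0 0; 50 -6.5 0.4 0 0 0 0")

```text
t: 22.82
ee_pos: [565.2, 59.1, 14.1]
tool_rot: [[0.351, 0.936, -0.0], [0.936, -0.351, -0.0], [-0.0, 0.0, -1.0]]
force: [0.2, 0.3, -5.7]
grip_width: 59.2
grip_force: 44.1
```

```bash
python3 - <<'E'
from h import *
look()
E
```

```text
t 22.82 p [565.2  59.1  14.1] yaw -20.56 F [ 0.2  0.3 -5.7] w 59.2 q7 -4
F tool [0.32 0.08 5.65]
```

Call:
send_rows(steps="50 -0.5 0 0 0 0 0; 50 -1 0 0 0 0 0; 50 -1.5 0 0 0 0 0; 50 -2 0 0 0 0 0")

```text
t: 23.15
ee_pos: [564.6, 57.4, 14.0]
tool_rot: [[0.351, 0.936, 0.0], [0.936, -0.351, -0.0], [-0.0, 0.0, -1.0]]
force: [-0.1, -0.2, -5.1]
grip_width: 58.9
grip_force: 44.1
```

Call:
send_rows(steps="50 -0.4 0 0 0 0 0; 50 -0.7 0 0 0 0 0; 50 -0.7 0 0 0 0 0")

```text
t: 23.4
ee_pos: [564.3, 56.7, 14.0]
tool_rot: [[0.351, 0.936, -0.0], [0.936, -0.351, -0.0], [-0.0, 0.0, -1.0]]
force: [0.4, 0.0, -5.2]
grip_width: 58.9
grip_force: 44.1
```

```bash
python3 - <<'E'
from h import *
look()
E
```

```text
t 23.4 p [564.3  56.7  14. ] yaw -20.55 F [ 0.4  0.  -5.2] w 58.9 q7 -4
F tool [0.15 0.33 5.23]
```

Call:
send_rows(steps="50 -0.3 0 0 0 0 0; 50 -0.6 0 0 0 0 0; 50 -0.6 0 0 0 0 0")

```text
t: 23.65
ee_pos: [564.1, 56.1, 14.0]
tool_rot: [[0.351, 0.936, -0.0], [0.936, -0.351, -0.0], [-0.0, 0.0, -1.0]]
force: [0.2, -0.5, -6.3]
grip_width: 58.8
grip_force: 44.1
```

Call:
send_rows(steps="50 -0.3 0 0 0 0 0; 50 -0.5 0 0 0 0 0; 50 -0.5 0 0 0 0 0")

```text
t: 23.9
ee_pos: [564.0, 56.0, 14.0]
tool_rot: [[0.351, 0.936, 0.0], [0.936, -0.351, 0.0], [0.0, -0.0, -1.0]]
force: [0.6, 0.6, -5.7]
grip_width: 59.1
grip_force: 44.1
```

```bash
python3 - <<'E'
from h import *
look()
E
```

```text
t 23.9 p [564.  56.  14.] yaw -20.54 F [ 0.6  0.6 -5.7] w 59.1 q7 -4
F tool [0.77 0.35 5.74]
```

Call:
send_rows(steps="50 -0.3 0 0 0 0 0; 50 -0.5 0 0 0 0 0; 50 -0.5 0 0 0 0 0")

```text
t: 24.15
ee_pos: [564.0, 56.0, 14.1]
tool_rot: [[0.351, 0.937, 0.0], [0.937, -0.351, 0.001], [0.001, 0.0, -1.0]]
force: [0.9, 3.4, -6.6]
grip_width: 59.0
grip_force: 44.2
```

```bash
python3 - <<'E'
from h import *
look()
E
```

```text
t 24.15 p [564.   56.   14.1] yaw -20.52 F [ 0.9  3.4 -6.6] w 59.0 q7 -3
F tool [ 3.47 -0.3   6.58]
```

Joint contact at 3.5 N after the expected 10.2 mm of travel. Lower, release, retreat and check.

Call:
send_rows(steps="50 -0.2 0 0 0 0 0; 50 -0.2 0 0.5 0 0 0; 50 -0.2 0 0.9 0 0 0; 50 -0.2 0 1.1 0 0 0")

```text
t: 24.48
ee_pos: [564.1, 55.9, 13.4]
tool_rot: [[0.351, 0.937, 0.001], [0.937, -0.351, 0.001], [0.001, 0.0, -1.0]]
force: [0.5, 6.3, 2.5]
grip_width: 59.1
grip_force: 45.0
```

Call:
send_rows(steps="62 0 0 0 0 0 0; 70 0 0 0 0 0 0; 80 0 0 0 0 0 0; 85 0 0 0 0 0 0; 85 0 0 -15 0 0 0; 85 0 0 -50 0 0 0; 85 0 0 -90 0 0 0; 85 25 -10 -110 0 0 0")

```text
t: 25.15
ee_pos: [564.7, 75.5, 127.2]
tool_rot: [[0.359, 0.933, 0.004], [0.933, -0.359, -0.003], [-0.002, 0.005, -1.0]]
force: [1.7, -0.7, 0.7]
grip_width: 85.1
grip_force: 0.0
```

Call:
send_rows(steps="85 30 -25 0 0 0 0; 85 55 -55 0 0 0 0; 85 80 -85 0 0 0 0; 85 105 -115 0 0 0 0; 85 130 -145 0 0 0 0; 85 150 -175 0 0 0 0; 85 155 -190 0 0 0 0; 85 155 -190 0 0 0 0")

```text
t: 25.82
ee_pos: [436.1, 297.4, 122.5]
tool_rot: [[0.345, 0.939, -0.002], [0.939, -0.345, 0.001], [-0.0, -0.002, -1.0]]
force: [-0.4, -0.1, 0.0]
grip_width: 84.9
grip_force: 0.0
```

```bash
python3 - <<'E'
from h import *
st()
f=np.mean([robot.grab_frame("top").astype(float) for _ in range(4)],0).astype(np.uint8);cv2.imwrite("pics/t9.png",f)
L=blob(f,(344,170,66,56),0,0,0,0,35,125)
P=ray("top",L[0],35)[:,:2]; print(len(L),cv2.contourArea(P.astype(np.float32)))
a=np.radians(-110.5);R=np.array([[np.cos(a),-np.sin(a)],[np.sin(a),np.cos(a)]])
b=(P-[537,-11])@R; print("x ext",b.min(0).round(1),b.max(0).round(1),"key back 37.5, q back expected -97.5")
for lo,hi,n in((-92,-40,"q"),(-30,33,"key")):
    for s in(1,-1):
        q=b[(s*b[:,1]>22)&(b[:,0]>lo)&(b[:,0]<hi)]; l=np.polyfit(q[:,0],q[:,1],1); print(n,s,"deg",np.degrees(l[0]).round(2),"y at joint -37:",np.polyval(l,-37).round(2),"mid",q[:,1].mean().round(2))
g=robot.grab_frame("side")
cv2.imwrite("pics/c9.png",np.hstack([crop("t",f,377,198,66,60,7),crop("s",g,330,172,45,60,7)]))
E
```

```text
t 25.82 p [436.1 297.4 122.5] yaw -20.18 F [-0.4 -0.1  0. ] w 84.9 q7 -35
2 8263.047255988375
x ext [-98.6 -31.2] [39.4 31.5] key back 37.5, q back expected -97.5
q 1 deg -0.34 y at joint -37: 30.74 mid 30.91
q -1 deg -0.23 y at joint -37: -30.31 mid -30.19
key 1 deg -0.11 y at joint -37: 30.7 mid 30.62
key -1 deg 0.22 y at joint -37: -30.77 mid -30.62
```

View pics/c9.png

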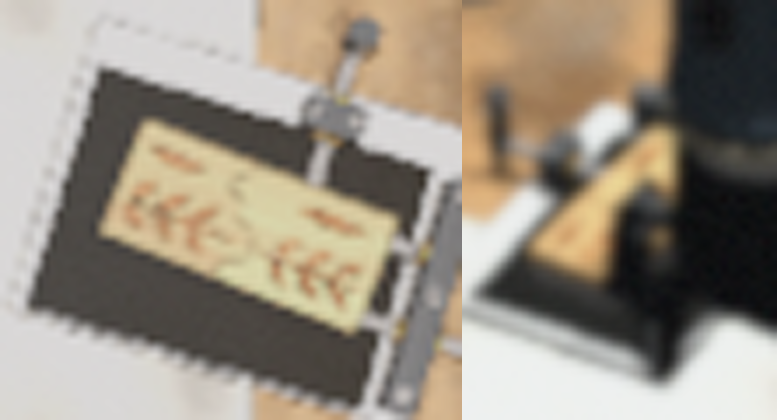

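Crop: the two halves form one block. The joint is closed, the sides are in line, and the noses at (320,180), (395,243) and (370,322) are against the key. One numeric check of shifts against the earlier frame, then hand in.

```bash
python3 - <<'E'
from h import *
a=np.radians(-110.5);R=np.array([[np.cos(a),-np.sin(a)],[np.sin(a),np.cos(a)]])
for n in("topavg","t6","t8","t9"):
    f=cv2.imread(f"pics/{n}.png")
    b=np.vstack([(ray("top",c,35)[:,:2]-[537,-11])@R for c in blob(f,(344,170,66,56),0,0,0,0,35,125) if len(c)>300])
    m=abs(b[:,1])<24
    bk=b[m&(b[:,0]>25)]; fr=b[m&(b[:,0]<-80)]
    print(n,"key back",np.median(bk[:,0]).round(2),"slope",np.polyfit(bk[:,1],bk[:,0],1)[0].round(3),"key top y",b[(b[:,1]>20)&(abs(b[:,0])<25)][:,1].mean().round(2),"q back",np.median(fr[:,0]).round(2) if len(fr) else None)
E
```

```text
topavg key back 38.25 slope -0.008 key top y 82.18 q back None
t6 key back 38.12 slope 0.005 key top y 82.98 q back None
t8 key back 38.12 slope 0.011 key top y 30.58 q back -108.31
t9 key back 38.08 slope 0.013 key top y 82.86 q back -98.1
```

```bash
python3 -c "
from h import *
print(robot.sign_off()); st()"
```

```text
the job is handed in; nothing more can be done
None
the job is handed in; nothing more can be done
```

The job is handed in: all three stops touch the key half, which moved less than about 0.2 mm in the pictures, and half q is joined to it, in line within about 0.3 mm and 0.3°; the two other halves were left alone and no verdict was shown.

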